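# Screw up the support jack under the bridge

## Task

The screw jack under the steel bridge is slack. With the bar that stands in its stand, turn the jack's collar clockwise (seen from above), moving the bar from hole to hole because the bridge is in its way, until the jack head bears on the underside of the bridge and the collar comes up firm: about 10 N of push on the bar, and never more than 25 N on the jack or the bridge. Turn the collar only with the bar, leave the other things where they are, and put the bar back upright in its stand.

Things in the scene. Friction and masses are not known exactly. Their poses are not given: they have to be found in the camera images.
- tommy_bar: Steel bar, 110 mm long, about 0.16 kg, at first upright in bar_stand. Origin: centre of its lower tip; z up along the bar. Round 12 mm shank from 0 to 52 mm, its lowest 5 mm tapered to 8 mm; 20 mm flange at 52 to 56 mm; above it a square handle 16 x 16 mm up to 110 mm, its flats square to the bar's x and y. Grip the handle about 80 mm up, so that the fingers stay above the bridge.
- bar_stand: Fixed aluminium block 56 x 56 x 40 mm with one upright round hole in the middle of its top, 15 mm wide and 30 mm deep. Origin at the centre of its underside, on the worktop.
- stand_floor (a point): Centre of the bottom of the stand's hole, 10 mm above the worktop, 30 mm below its mouth.
- jack_fixture: Fixed steel fixture round the jack. Origin: centre of its underside; z up (the jack's axis), y along the bridge. Base plate 120 (x) x 200 (y) x 10 mm; pillars at y = +82 and -82 mm carry the bridge, with bolt heads up to 86 mm. A seated bar is free to swing only about 57 degrees either way from the fixture's -x direction (or from its +x direction) before it meets the bridge.
- collar: Turning steel ring of the jack, 108 mm wide, 30 mm high. Origin on the jack's axis at the ring's underside, 24 mm above the worktop; z up. Its top, 54 mm above the worktop, has eight upright round blind holes, 14 mm wide, 22 mm deep, 42 mm from the axis, at 0, 45, 90 ... 315 degrees from the collar's x axis. It turns stiffly (about 2 N at a hole) and stays where it is left.
- head_top (a point): Centre of the top of the jack head, a 42 mm steel disc on the jack's axis that rises straight up, 18 mm for each clockwise turn of the collar; at first 6 to 10 mm below the bridge (130 to 190 degrees of turning).
- bridge_pad (a point): Point on the jack's axis under the bridge (a strap 32 mm wide in fixture x, 194 mm long in y, 70 to 80 mm above the worktop) where the head comes to bear. From then on the push needed at the bar jumps to about 5 N and grows about 3 N for each further mm of bar travel.
- v_block: Bystander: steel V block, 62 x 57 x 35 mm, loose, origin under its centre.
- cup_a: Bystander: steel cup, 64 mm wide, 47 mm high, loose, origin under its centre.
- cup_b: Bystander: steel cup like cup_a.
- cup_c: Bystander: steel cup like cup_a.
- cup_d: Bystander: steel cup like cup_a.
- tape_roll: Bystander: roll of masking tape lying flat, 67 mm wide, 24 mm high.
- chuck_key: Bystander: T-shaped chuck key lying flat, 110 x 117 x 18 mm.
- caliper: Bystander: steel caliper lying flat, 84 x 212 x 13 mm.
There are look-alikes about, which are no part of the job. Leave any orange look-alike of the bar_stand alone.

How it is judged (in metres and radians):
On the way, in this order (a step that is already met when the one before it is completed fails the run):
1. the bar is seated in a hole of the collar while the head is still below the bridge (z of tommy_bar in the frame of collar below 0.018 m and horizontal distance between tommy_bar and collar between 0.036 and 0.048 m and z of head_top in the frame of bridge_pad below -0.003 m), for 0.1 s.
2. the bar is drawn out of the collar after a first stroke, the head part-way up (z of tommy_bar in the frame of collar above 0.03 m and horizontal distance between tommy_bar and collar below 0.12 m and distance of head_top from where it was at the start of the episode above 0.001 m and z of head_top in the frame of bridge_pad below -0.0005 m), for 0.1 s.
3. the head bears on the bridge (within 0.5 mm) and the bar, in a hole, pushes the collar with more than 7 N (z of tommy_bar in the frame of collar below 0.018 m and horizontal distance between tommy_bar and collar between 0.036 and 0.048 m and z of head_top in the frame of bridge_pad above -0.0005 m and contact force between tommy_bar and collar above 7 N), for 0.1 s.
At the end, for the whole second after the job is handed in: The jack head bears on the bridge (within 0.5 mm), having been tightened with more than 7 N at the bar, and the bar is back at the bottom of the stand's hole (within 4 mm), upright, let go and at rest (z of head_top in the frame of bridge_pad above -0.0005 m and z of tommy_bar in the frame of stand_floor below 0.004 m and horizontal distance between tommy_bar and stand_floor below 0.005 m and angle between tommy_bar's own z axis and vertical below 0.12 rad and linear speed of tommy_bar below 0.02 m/s); the robot touches nothing.
It fails at once if more than 25 N between the bar and the jack or its bridge (contact force between tommy_bar and jack_fixture above 25 N).
It fails at once if the collar turned with the fingers or the arm instead of the bar (contact force between any of the fingers, the arm and collar above 2 N).
It fails at once if a bystander moved by more than 3 cm (distance of any of v_block, cup_a, cup_b, cup_c, cup_d, tape_roll, chuck_key, caliper from where it was at the start of the episode above 0.03 m).
It also fails if it takes over 72 s, if anything falls off the work surface, if the arm or the gripper's body presses on something with over 40 N, if the wrist force passes 120 N, or if a joint passes its speed limit or range.

## Robot

A 6-joint arm with a two-finger parallel gripper is mounted at the origin on a cart in front of the work surface, level with it; the furniture and walls round the work are solid. World frame = base frame: x ahead of the robot, y to its left, z up, the work surface at z = 0. Lengths are in m, angles in degrees, forces in N, time in s.
With the tool pointing down it reaches from about 0.35 to 0.875 m from the base axis. Payload 4.2 kg.
Tool frame: the origin (TCP) lies midway between the tips of the shut fingers; the grasp point (between the pads) lies 19 mm behind it; y points along the fingers, z is the direction in which the jaws open and shut, and the axes are right-handed (so a half turn about y gives the same grasp; the last joint's range is limited). The gripper opens to 87 mm and grips with 3 to 60 N. Pads are 19 mm wide; open, the fingers measure 117 mm over their backs; the gripper's body (75 mm by 190 mm) begins 51 mm behind the grasp point.
Start: joints at [-57.376, 22.042, 0.453, 0, -68.411, -14.817], TCP at [0.191, -0.595, 0.223] pointing down, gripper open.
Joint ranges: [-179.83, 179.83], [-69.29, 118.12], [-61.27, 80.66], [-181.25, 117.63], [-171.15, -9.14], [-177.46, 177.46]. Speed limits (degrees/s): [159.86, 159.86, 180, 180, 180, 180].

## Interface

Orientations are given as [roll, pitch, yaw] about the fixed x, y, z axes, in that order (R = Rz(yaw) Ry(pitch) Rx(roll)).
In Python, from workcell import env gives the robot as it stands. The module is installed in compiled form; this text tells all that it offers. Calls block until the motion is done:
- env.goto(position, orientation): joint-space move of the TCP to a pose.
- env.move_straight(position, rotation=None, rate=0.15, force_limit=None): straight line of the TCP; rotation=None keeps the orientation; rate is the mean speed in m/s. With force_limit (N) it stops when the force on the tool has changed by that much, and returns True; else False.
- env.set_joints(angles): joint-space move.
- env.gripper_to(opening, grasp_force=None): opening from 0.0 (shut) to 1.0 (fully open); grasp_force is the grip in N (None keeps the last); returns when the fingers have stopped.
- env.dwell(seconds).
- env.inverse_kinematics(position, orientation): joint angles nearest the present ones, or None.
- env.read_state(): the state.
- env.grab_frame(name): name is "side" or "top" or "wrist"; returns a dict with "image" (400x640x3 uint8, blue, green, red), "fx", "fy", "cx", "cy" (pixels), "position" and "orientation" of the camera in the world. Camera axes: x right, y up, looking along -z (the intrinsics and any distortion apply to the point x, -y, -z); pixel columns grow to the right and rows downward; lengths in m; the calibration is good to about 2 mm. A picture is of the moment at which its call begins. There is no depth.
A pose or a line that the arm cannot do raises env.Unreachable and nothing moves.
- env.close_job(): hands the job in, once; it reports no verdict.
Trained networks look in a picture, given as the dict that the camera call returned (one of the last four; its "shot" number tells which), for a name from the list of things; names that differ only in an ending like _2 or _b are one class to them, and where a whole thing is asked for, a point or a joint stands for the part that bears it (a point fixed in the world has none). Each returns a list of dicts, best first, with "score" (0 to 1); they miss things now and then, are a little off and sometimes report something else, mostly with a low value. They report only what shows in the picture. A call takes as long as a camera call. They do not tell look-alikes from the thing itself.
- env.search_frame(picture, thing): "xyz" ([x, y, z] in m, in world coordinates, good to about 4 mm: the middle of the surface that is visible of it).
- env.trace(picture, thing): "mask" (400x640 bool, what is visible of it).
The state is a dict: "clock": time; "joint_positions": joint angles; "qvel": joint speeds; "joint_torque": joint torques, N m; "position": TCP position; "tool_rot": TCP orientation; "force": force on the tool from outside, world axes, zero at the start; "wrist_torque": the same for the moment, N m; "opening": opening from 0.0 (shut) to 1.0 (fully open).
Only numpy, scipy, OpenCV 4.12 (cv2) and the standard library are available. Lean on these libraries where they do the work, as an engineer would, in place of code of your own. Each camera call takes 0.05 s, during which the arm holds its last target.

## Working session

There is one attempt and no reset: what is moved stays moved. The work goes in short steps, each a Python script; the robot and the scene stay as the last script left them, time stands still between calls to the robot, and variables do not carry over. Pictures are saved under pics/ and viewed, and the job is handed in when it is done.

```bash
mkdir -p pics; ls; cat > h.py <<'E'
import numpy as np, cv2
from workcell import env
from scipy.spatial.transform import Rotation as R
def shot(n,f):
    p=env.grab_frame(n); cv2.imwrite('pics/'+f+'.png',p['image']); return p
E
python3 - <<'E'
from h import *
s=env.read_state(); print(s)
for n in ['top','side','wrist']:
    p=shot(n,n+'0'); print(n,{k:v for k,v in p.items() if k!='image'})
    if n=='wrist': continue
    for t in ['tommy_bar','bar_stand','jack_fixture','collar','head_top']:
        print(t,[(np.round(d['xyz'],4).tolist(),round(d['score'],2)) for d in env.search_frame(p,t)])
print(env.read_state()['clock'])
E
```

```text
pics
{'clock': 0.0, 'joint_positions': array([-5.73773724e+01,  2.20923739e+01,  3.80659551e-01, -3.01944109e-02,
       -6.84094507e+01, -1.48157006e+01]), 'qvel': array([ 0.04107005,  0.09481321, -0.0035836 ,  0.01224328, -0.06830206,
       -0.06053143]), 'joint_torque': array([-7.32791377e-04, -3.90668321e+01,  1.87409377e+01,  4.21995968e+00,
        1.09868310e-02, -1.94239542e-04]), 'position': array([ 0.19096988, -0.59449108,  0.22144548]), 'tool_rot': array([-8.98756874e+01,  3.86418604e-03,  1.77957908e+01]), 'force': array([-0.84228345, -0.48303989, -0.0976478 ]), 'wrist_torque': array([-0.00745109, -0.02064198, -0.0352801 ]), 'opening': 0.9999561501930223}
top {'fx': 443.7680176025098, 'fy': 443.7680176025098, 'cx': 316.3258434305125, 'cy': 205.43756007050996, 'position': array([ 0.21608724, -0.14390771,  1.73530647]), 'orientation': array([ 1.11395260e+01,  2.21547615e-02, -9.13869121e+01]), 'shot': 1}
tommy_bar [([0.5156, -0.0906, 0.0571], 0.3)]
bar_stand [([0.4785, 0.1744, 0.0428], 0.58), ([0.5037, 0.3056, 0.0393], 0.5), ([0.5789, 0.0817, 0.0386], 0.47)]
jack_fixture [
[... 158 characters left out ...]
y': 485.7015818150696, 'cx': 324.4978131092305, 'cy': 201.73440904305872, 'position': array([0.55222286, 1.24238084, 0.75732163]), 'orientation': array([  63.10064387,    0.69207694, -179.90929077]), 'shot': 2}
tommy_bar []
bar_stand [([0.5818, 0.1165, 0.0395], 0.92), ([0.5107, 0.3411, 0.0386], 0.91), ([0.492, 0.2112, 0.0333], 0.79)]
jack_fixture [([0.5335, -0.0485, 0.0426], 0.58)]
collar [([0.5162, -0.0686, 0.056], 0.97)]
head_top []
wrist {'fx': 318.67099541445424, 'fy': 318.67099541445424, 'cx': 322.80021997052296, 'cy': 198.43327860392208, 'position': array([ 0.11697049, -0.61913416,  0.38347767]), 'orientation': array([-1.66926338e+01,  1.25983353e-03,  1.07786799e+02]), 'shot': 3}
0.65
```

View pics/top0.png

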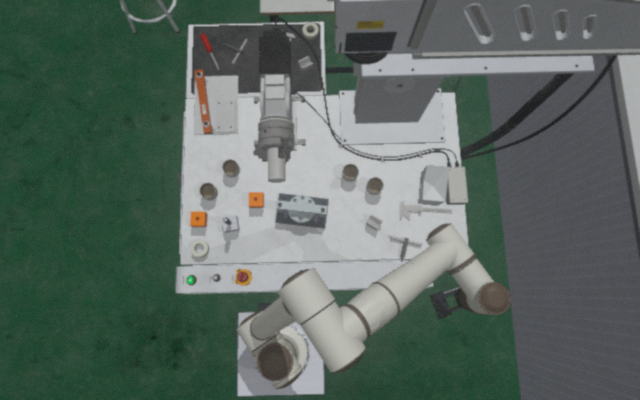

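View pics/side0.png

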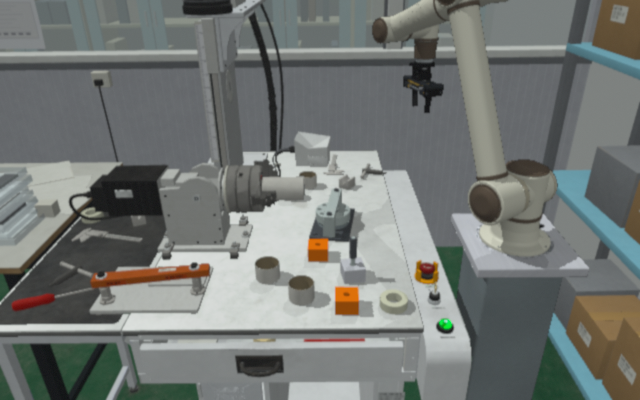

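View pics/wrist0.png

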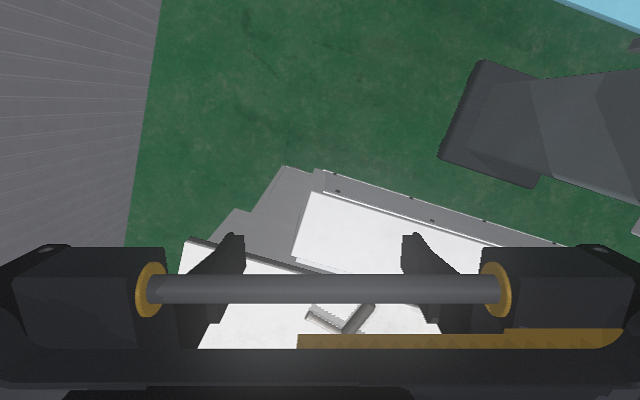

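```bash
cat >> h.py <<'E'
def ray(p,u,v):
    d=np.array([(u-p['cx'])/p['fx'],-(v-p['cy'])/p['fy'],-1.0])
    return np.array(p['position']),R.from_euler('xyz',p['orientation'],degrees=True).apply(d)
def atz(p,u,v,z):
    o,d=ray(p,u,v); return o+d*(z-o[2])/d[2]
def proj(p,X):
    c=R.from_euler('xyz',p['orientation'],degrees=True).inv().apply(np.asarray(X,float)-p['position'])
    c=np.atleast_2d(c)
    return np.c_[p['cx']+p['fx']*c[:,0]/-c[:,2],p['cy']-p['fy']*c[:,1]/-c[:,2]]
def tri(a,b):
    A=np.zeros((3,3));y=np.zeros(3)
    for o,d in (a,b):
        d=d/np.linalg.norm(d);P=np.eye(3)-np.outer(d,d);A+=P;y+=P@o
    return np.linalg.solve(A,y)
E
python3 - <<'E'
from h import *
t=env.grab_frame('top');s=env.grab_frame('side')
print('spindle tip',tri(ray(t,277,180),ray(s,303,187)))
print('spindle root',tri(ray(t,277,130),ray(s,255,187)))
print('stand top',atz(t,230,223,0.04),atz(s,353,268,.04))
print('bar top', tri(ray(t,227,219),ray(s,352,239)))
for yaw in (0,17,-30): print(env.inverse_kinematics([0.49,-0.09,0.28],[-90,0,yaw]))
E
```

```text
spindle tip [ 0.62229548 -0.01006938  0.16964789]
spindle root [ 0.78320605 -0.01268006  0.17915677]
stand top [0.48878394 0.18378913 0.04      ] [0.48928508 0.20631798 0.04      ]
bar top [0.49204629 0.18126919 0.1118513 ]
[ 8.30098843e+00  7.32932121e+00 -1.12542445e+01 -2.54444375e-14
 -7.14164343e+01 -9.83009884e+01]
[ 8.30098843e+00  7.32932121e+00 -1.12542445e+01 -2.54444375e-14
 -7.14164343e+01 -8.13009884e+01]
[ 8.30098843e+00  7.32932121e+00 -1.12542445e+01 -2.54444375e-14
 -7.14164343e+01 -1.28300988e+02]
```

```bash
python3 - <<'E'
import cv2
a=cv2.imread('pics/top0.png')[140:280,170:420]; cv2.imwrite('pics/topc.png',cv2.resize(a,None,fx=3.2,fy=3.2,interpolation=cv2.INTER_CUBIC))
a=cv2.imread('pics/side0.png')[160:330,230:430]; cv2.imwrite('pics/sidec.png',cv2.resize(a,None,fx=3.4,fy=3.4,interpolation=cv2.INTER_CUBIC))
E
```

```text
(no output)
```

View pics/topc.png

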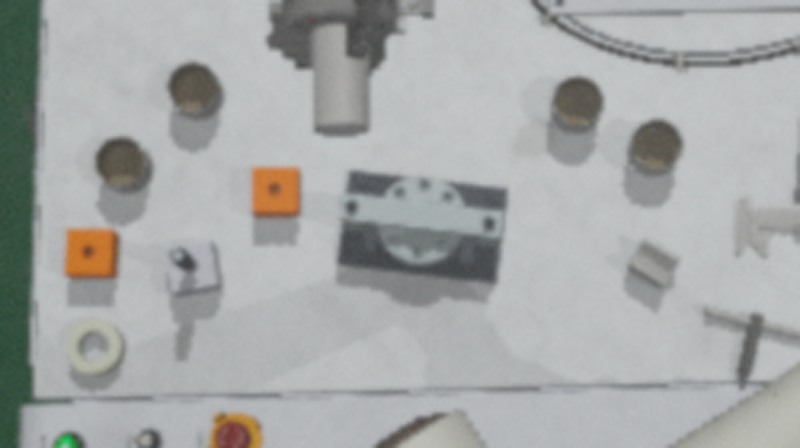

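View pics/sidec.png

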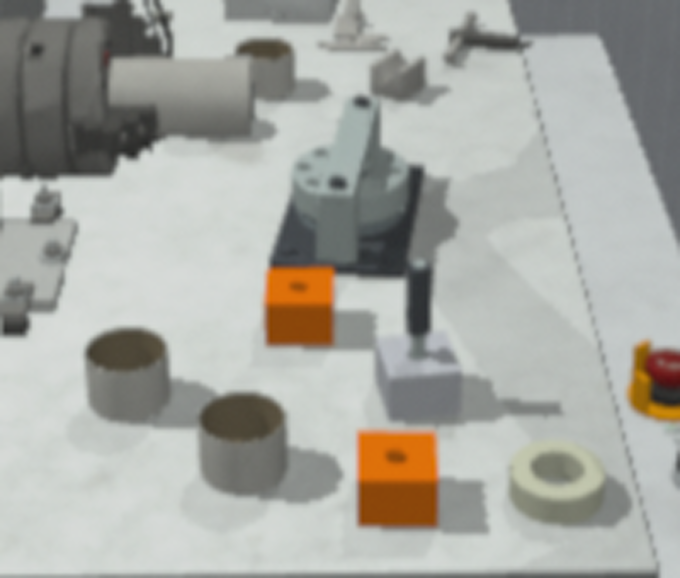

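```bash
python3 - <<'E'
from h import *
env.goto([0.47,-0.09,0.26],[-90,0,0])
p=shot('wrist','w1'); print(p['position'],p['orientation'],env.read_state()['clock'])
for t in ['collar','jack_fixture']:
    print(t,[(np.round(d['xyz'],4).tolist(),round(d['score'],2)) for d in env.search_frame(p,t)])
cv2.imwrite('pics/w1c.png',cv2.resize(p['image'][0:260,150:520],None,fx=2.1,fy=2.1,interpolation=cv2.INTER_CUBIC))
E
```

```text
[ 0.39205823 -0.09041649  0.4208682 ] [-1.66810239e+01 -2.75789168e-03  8.99346346e+01] 2.875
collar [([0.5129, -0.0913, 0.054], 0.6)]
jack_fixture [([0.5233, -0.0923, 0.0565], 0.67), ([0.5288, -0.5045, 0.0022], 0.26)]
```

View pics/w1.png

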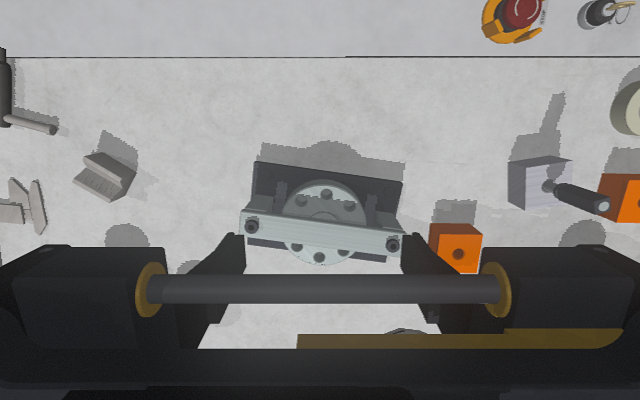

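```bash
python3 - <<'E'
from h import *
a=cv2.imread('pics/w1.png')[140:275,230:430]; cv2.imwrite('pics/w1z.png',cv2.resize(a,None,fx=4,fy=4,interpolation=cv2.INTER_CUBIC))
env.goto([0.40,-0.09,0.16],[-90,0,0])
p=shot('wrist','w2'); print(p['position'],p['orientation'],env.read_state()['clock'])
for t in ['collar','jack_fixture']:
    print(t,[(np.round(d['xyz'],4).tolist(),round(d['score'],2)) for d in env.search_frame(p,t)])
E
```

```text
[ 0.32263654 -0.09021609  0.32137027] [-1.67715623e+01  2.81604723e-02  9.00021999e+01] 3.5833
collar [([0.5177, -0.0801, 0.0544], 0.61)]
jack_fixture [([0.5153, -0.11, 0.0525], 0.69)]
```

View pics/w1z.png

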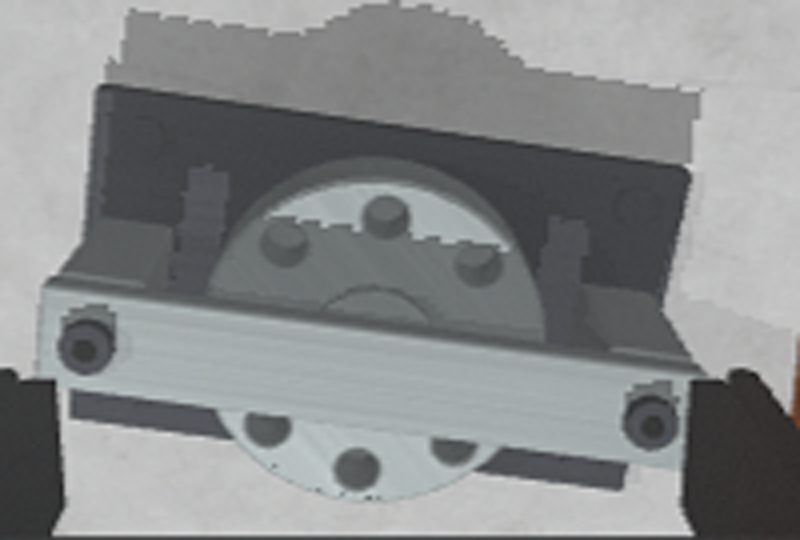

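View pics/w2.png

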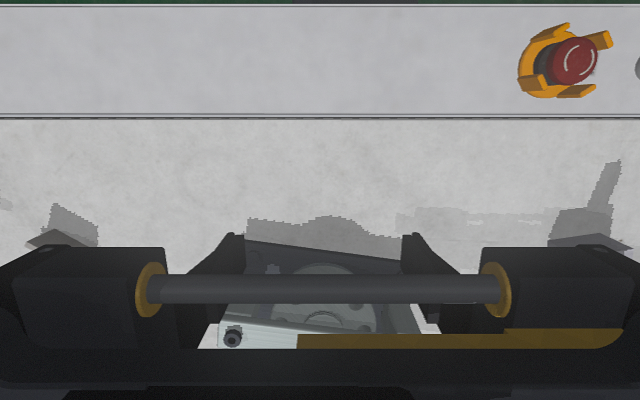

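```bash
python3 - <<'E'
from h import *
from scipy.optimize import least_squares
p=dict(fx=318.67099541445424,fy=318.67099541445424,cx=322.80021997052296,cy=198.43327860392208,position=np.array([0.39205823,-0.09041649,0.4208682]),orientation=[-16.681,-0.00276,89.9346])
z=lambda u,v:(230+(u-1.5)/4,140+(v-1.5)/4)
hol=[atz(p,*z(*q),.054)[:2] for q in [(386,217),(284,242),(479,263),(357,467)]]
bl=[atz(p,*z(*q),.086)[:2] for q in [(87,347),(651,423)]]
print(np.array(hol),bl,'bolt dist',np.linalg.norm(bl[0]-bl[1]),'mid',(bl[0]+bl[1])/2)
d=bl[1]-bl[0]; print('fix yaw',np.degrees(np.arctan2(-d[0],d[1])))
H=np.array(hol); k=np.array([0,-1,1,4]) # clockwise in image up=-x,right=+y
def f(x): 
    a=x[2]+k*np.pi/4*s
    return (x[:2]+.042*np.c_[np.cos(a),np.sin(a)]-H).ravel()
for s in (1,-1):
    r=least_squares(f,[.52,-.09,np.pi]); print(s,r.x[:2],np.degrees(r.x[2]),r.fun*1000)
E
```

```text
[[ 0.49630143 -0.08653907]
 [ 0.5040863  -0.11721969]
 [ 0.51079493 -0.05838625]
 [ 0.57886902 -0.09560129]] [array([ 0.52517082, -0.17101847]), array([ 0.54873462, -0.01073082])] bolt dist 0.16201044171446435 mid [ 0.53695272 -0.09087464]
fix yaw -8.363115747360801
1 [ 0.53727889 -0.09100699] 173.92921206467474 [-7.87008312e-01 -2.61231869e-02  6.80147897e+00  5.88854652e+01
 -6.18880438e+00 -5.90118454e+01  1.74333823e-01  1.52503453e-01]
-1 [ 0.53727188 -0.09107152] 173.67877320355913 [-0.77419969  0.09185897  0.39777995 -0.0998687   0.22890515  0.1025416
  0.14751459 -0.09453186]
```

```bash
python3 - <<'E'
from h import *
env.goto([0.425,0.185,0.26],[-90,0,0])
p=shot('wrist','w3'); print(p['position'],p['orientation'],env.read_state()['clock'])
for t in ['tommy_bar','bar_stand']:
    print(t,[(np.round(d['xyz'],4).tolist(),round(d['score'],2)) for d in env.search_frame(p,t)])
np.save('w3.npy',p,allow_pickle=True)
cv2.imwrite('pics/w3z.png',cv2.resize(p['image'][100:250,230:430],None,fx=4,fy=4,interpolation=cv2.INTER_CUBIC))
E
```

```text
[0.34696976 0.18438504 0.42051056] [-1.66319977e+01  3.46589891e-02  8.99425926e+01] 4.8583
tommy_bar [([0.4853, 0.1854, 0.1045], 0.82)]
bar_stand [([0.4803, 0.1866, 0.0403], 0.94), ([0.4971, 0.318, 0.0408], 0.73), ([0.5508, 0.0954, 0.0311], 0.6)]
```

View pics/w3z.png

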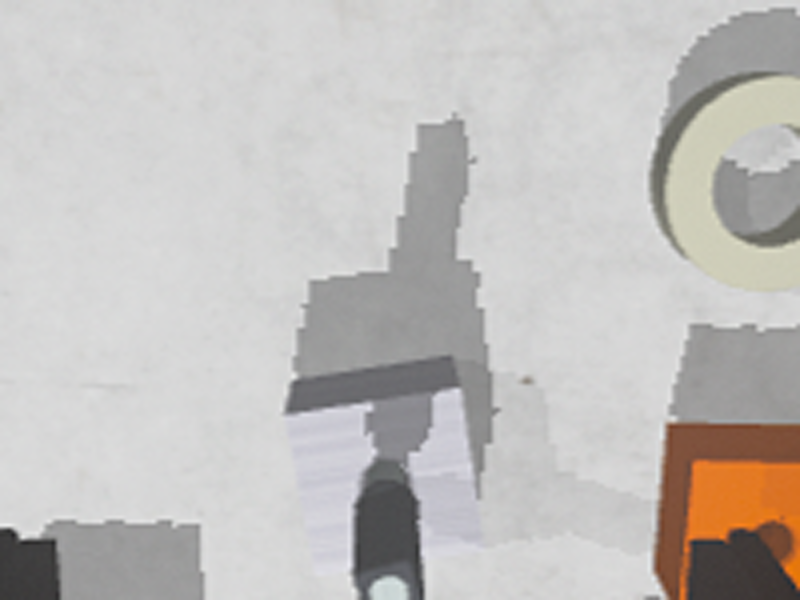

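```bash
python3 - <<'E'
from h import *
env.goto([0.475,0.185,0.27],[-90,0,0])
p=shot('wrist','w4'); print(p['position'],p['orientation'],env.read_state()['clock'])
import pickle; pickle.dump(p,open('w4.pkl','wb'))
for t in ['tommy_bar','bar_stand']:
    print(t,[(np.round(d['xyz'],4).tolist(),round(d['score'],2)) for d in env.search_frame(p,t)])
cv2.imwrite('pics/w4z.png',cv2.resize(p['image'][100:240,250:400],None,fx=5,fy=4.285,interpolation=cv2.INTER_CUBIC) if 0 else cv2.resize(p['image'][130:250,250:400],None,fx=5,fy=5,interpolation=cv2.INTER_CUBIC))
E
```

```text
[0.39812862 0.18441119 0.43033102] [-1.66215336e+01  3.10706342e-02  8.98184356e+01] 5.325
tommy_bar [([0.4834, 0.1834, 0.1147], 0.81)]
bar_stand [([0.4801, 0.1881, 0.0407], 0.98), ([0.5679, 0.0927, 0.0424], 0.98)]
```

View pics/w4z.png

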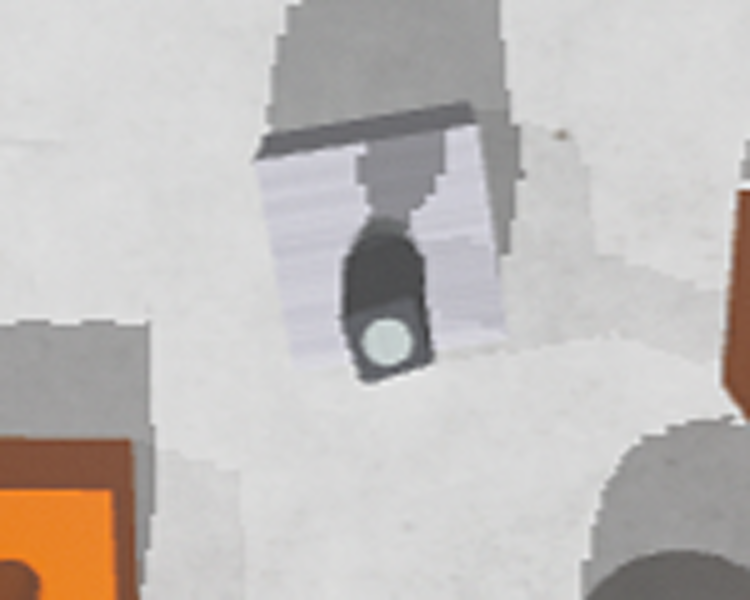

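```bash
python3 - <<'E'
from h import *
import pickle; p=pickle.load(open('w4.pkl','rb'))
z=lambda q:(250+(q[0]-2)/5,130+(q[1]-2)/5)
A=lambda q,h:atz(p,*z(q),h)[:2]
c=[A(q,.12) for q in [(345,320),(422,297),(433,360),(365,383)]]
s=[A(q,.04) for q in [(257,159),(478,125),(505,333),(290,358)]]
for n,k in(('bar',c),('stand',s)):
    k=np.array(k); e=np.roll(k,-1,0)-k
    print(n,k.mean(0),'len',np.linalg.norm(e,axis=1),'ang',np.degrees(np.arctan2(e[:,1],e[:,0]))%90)
print('topdot',A((388,341),.12))
print(env.inverse_kinematics([.484,.185,.071],[-90,0,-17]))
E
```

```text
bar [0.48994525 0.18907353] len [0.0162615  0.0134962  0.01471431 0.01399742] ang [17.04760544  9.95803293 19.40019055 16.6132243 ]
stand [0.4888656  0.18804905] len [0.05508475 0.05378395 0.05534621 0.05198505] ang [8.61751503 8.32644979 6.75309192 8.0604861 ]
topdot [0.49011052 0.18842023]
[ 3.88815003e+01  2.13816428e+01 -2.57524604e+01 -2.54444375e-14
 -4.28658968e+01 -1.45881500e+02]
```

```bash
python3 - <<'E'
from h import *
env.goto([0.490,0.1887,0.16],[-90,0,17])
env.move_straight([0.490,0.1887,0.071])
print(env.read_state()['force'])
p=shot('wrist','w5a')
env.gripper_to(0.0,40); s=env.read_state(); print(s['opening'],s['opening']*87,s['force'],s['wrist_torque'],s['position'],s['clock'])
p=shot('side','s5'); p=shot('wrist','w5')
E
```

```text
[-0.13426107  0.33055259  1.345931  ]
0.18233115397745775 15.862810396038824 [-0.26618087 -0.34265859  0.74665128] [ 0.0696277  -0.02020813 -0.01064696] [0.48998209 0.18871057 0.0709804 ] 7.875
```

View pics/w5.png

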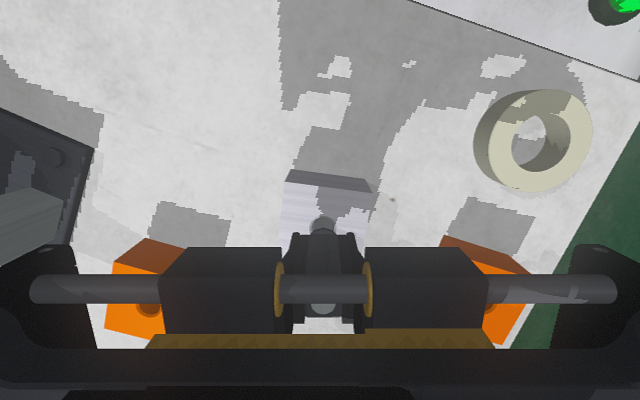

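```bash
python3 - <<'E'
from h import *
env.move_straight([0.490,0.1887,0.17],rate=.12)
s=env.read_state(); print(s['opening']*87,s['force'],s['clock'])
p=shot('wrist','w6')
import pickle; pickle.dump((p,s),open('w6.pkl','wb'))
T=s['position'];Rt=R.from_euler('xyz',s['tool_rot'],degrees=True)
for y in (.061,.056,.009,.0): print(y,proj(p,T+Rt.apply([0,y,0])))
cv2.imwrite('pics/w6z.png',cv2.resize(p['image'][150:300,240:400],None,fx=4,fy=4,interpolation=cv2.INTER_CUBIC))
E
```

```text
15.835932971290184 [-0.41362675  1.46544528 -0.55186087] 8.95
0.061 [[323.2090406  213.30371195]]
0.056 [[323.21743493 215.60127095]]
0.009 [[323.31756819 243.00809841]]
0.0 [[323.34256875 249.85084058]]
```

View pics/w6z.png

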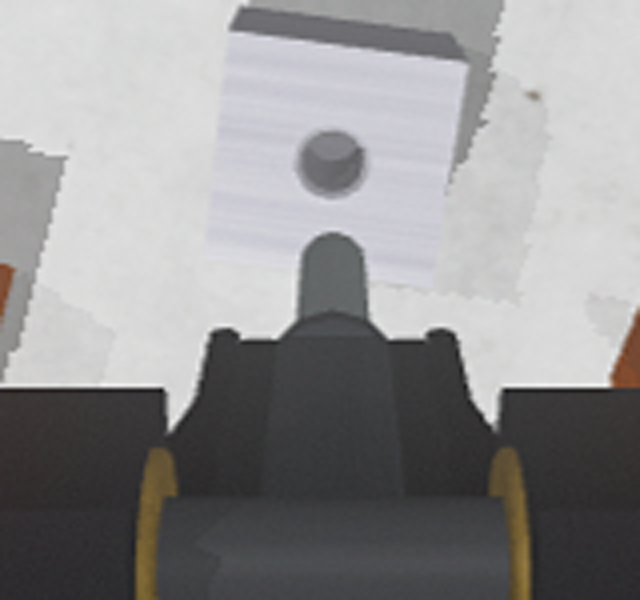

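```bash
python3 - <<'E'
from h import *
import pickle; p,s=pickle.load(open('w6.pkl','rb'))
print('stand hole',atz(p,240+(332-1.5)/4,150+(163-1.5)/4,.04))
a=np.radians(218.7)
C=np.array([.5373,-.0911]); b=C+.042*np.array([np.cos(a),np.sin(a)])
print(b, env.inverse_kinematics([*b,.15],[-90,0,38.7]))
env.goto([0.46,0.06,0.20],[-90,0,20])
# view pose: 40 mm back along tool x so the hole is in view
x=np.array([np.cos(np.radians(38.7)),np.sin(np.radians(38.7))])
env.goto([*(b-x*0.03),.16],[-90,0,38.7])
p=shot('wrist','w7'); s=env.read_state(); pickle.dump((p,s),open('w7.pkl','wb')); print(s['position'],s['tool_rot'],s['clock'],s['force'])
print(proj(p,[*b,.054]),proj(p,s['position']-[0,0,.061]))
cv2.imwrite('pics/w7z.png',cv2.resize(p['image'][110:260,220:420],None,fx=4,fy=4,interpolation=cv2.INTER_CUBIC))
E
```

```text
stand hole [0.49027048 0.18810338 0.04      ]
[ 0.50452192 -0.11736019] [ 4.87371980e+00  1.55815640e+01 -2.04771512e+01 -2.54444375e-14
 -5.39412848e+01 -5.61737198e+01]
[ 0.48174187 -0.13495984  0.16001742] [-9.00066337e+01 -1.49396817e-02  3.87712966e+01] 10.475 [ 0.28658056  0.46205094 -0.79865274]
[[323.17646093 227.61790956]] [[323.94861466 214.11261589]]
```

View pics/w7z.png

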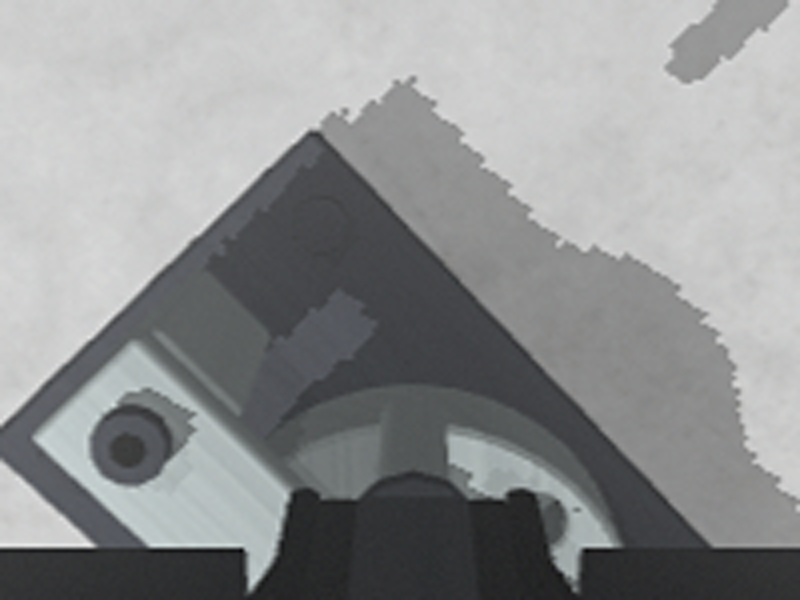

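```bash
python3 - <<'E'
from h import *
import pickle
a=np.radians(218.7)
C=np.array([.5373,-.0911]); b=C+.042*np.array([np.cos(a),np.sin(a)])
x=np.array([np.cos(np.radians(38.7)),np.sin(np.radians(38.7))])
env.move_straight([*(b+x*0.02),.17])
p=shot('wrist','w8'); s=env.read_state(); pickle.dump((p,s),open('w8.pkl','wb')); print(s['position'],s['tool_rot'],s['clock'],s['force'])
print(proj(p,[*b,.054]),proj(p,s['position']-[0,0,.061]))
cv2.imwrite('pics/w8z.png',cv2.resize(p['image'][110:260,220:420],None,fx=4,fy=4,interpolation=cv2.INTER_CUBIC))
E
```

```text
[ 0.51925509 -0.10440308  0.16963716] [-8.99377000e+01  5.93075604e-02  3.87415129e+01] 11.0167 [ 0.84597212 -0.30844517 -1.39953579]
[[322.36625714 171.28161748]] [[323.51447547 212.58711956]]
```

View pics/w8z.png

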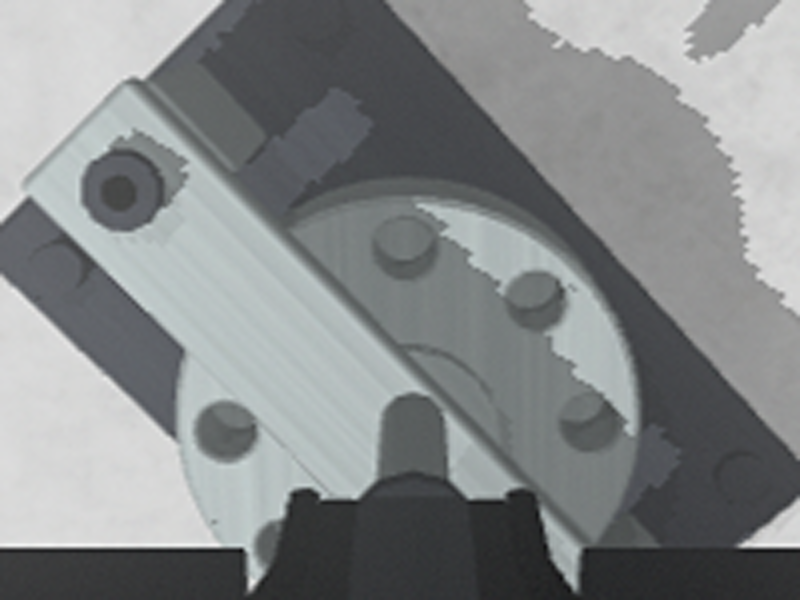

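```bash
python3 - <<'E'
from h import *
import pickle
from scipy.optimize import least_squares
p,s=pickle.load(open('w8.pkl','rb'))
z=lambda q:(220+(q[0]-1.5)/4,110+(q[1]-1.5)/4)
H=np.array([atz(p,*z(q),.054)[:2] for q in [(404,246),(535,300),(590,420),(228,430)]])
k=np.array([0,-1,-2,2])
f=lambda x:(x[:2]+.042*np.c_[np.cos(x[2]+k*np.pi/4),np.sin(x[2]+k*np.pi/4)]-H).ravel()
r=least_squares(f,[.537,-.091,3.8]);print(r.x[:2],np.degrees(r.x[2]),r.fun*1000)
# consistency using camera pose from tool state: rel tip correction
print('bolt',atz(p,*z((119,190)),.086))
print('tip px->',atz(p,220+(413-1.5)/4,212.6,s['position'][2]-.061),s['position'])
E
```

```text
[ 0.53770925 -0.09155695] 220.2571013998578 [ 0.28130545 -0.04962833 -0.775063    0.02765378  0.16514836  0.30572887
  0.3286092  -0.28375432]
bolt [ 0.52589003 -0.17240293  0.086     ]
tip px-> [ 0.51955809 -0.10476451  0.10863716] [ 0.51925509 -0.10440308  0.16963716]
```

```bash
cat >> h.py <<'E'
C=np.array([.5374,-.0912])
def pos(a,r=.042): return C+r*np.array([np.cos(np.radians(a)),np.sin(np.radians(a))])
def st(m=''):
    s=env.read_state(); print(m,'pos',np.round(s['position'],4),'yaw %.1f'%s['tool_rot'][2],'F',np.round(s['force'],1),'M',np.round(s['wrist_torque'],2),'t %.2f'%s['clock'],'op %.1f'%(s['opening']*87)); return s
E
python3 - <<'E'
from h import *
a=219.7; b=pos(a)
env.move_straight([*b,.16],[-90,0,39])
env.move_straight([*b,.125],rate=.1); st('above')
hit=env.move_straight([*b,.0935],rate=.04,force_limit=6); st('ins %s'%hit)
E
```

```text
above pos [ 0.5056 -0.1181  0.1252] yaw 39.0 F [ 0.3 -0.2 -1. ] M [ 0.   -0.04  0.02] t 11.82 op 15.6
ins False pos [ 0.5052 -0.118   0.0936] yaw 39.0 F [ 0. -1. -1.] M [0.04 0.08 0.02] t 12.75 op 15.8
```

```bash
cat >> h.py <<'E'
def yaw_of(a): return float(np.clip(a-180.5,-28,42))
def stroke(a0,a1,z=.095,step=5,limit=7.0,rate=.04,gain=0.0,r=.042,v=True):
    """clockwise (decreasing a). stops when tangential force > limit. returns angle reached"""
    n=max(1,int(np.ceil(abs(a0-a1)/step))); dr=0
    for a in np.linspace(a0,a1,n+1)[1:]:
        env.move_straight([*pos(a,r+dr),z],[-90,0,yaw_of(a)],rate=rate)
        s=env.read_state(); ar=np.radians(a)
        er=np.array([np.cos(ar),np.sin(ar)]); et=np.array([np.sin(ar),-np.cos(ar)])
        F=s['force']; ft=-F[:2]@et; fr=F[:2]@er
        if v: print('a %.1f push %.2f radial %.2f fz %.2f act_a %.1f t %.2f'%(a,ft,fr,F[2],np.degrees(np.arctan2(*(s['position'][:2]-C)[::-1]))%360,s['clock']))
        dr=float(np.clip(dr+gain*fr,-.0015,.0015))
        if ft>limit: return a,'limit'
    return a,'end'
E
python3 - <<'E'
from h import *
print(stroke(219.7,195))
E
```

```text
a 214.8 push 0.05 radial -0.54 fz -0.92 act_a 215.1 t 13.00
a 209.8 push 1.52 radial -0.22 fz -0.84 act_a 210.1 t 13.25
a 204.9 push 0.13 radial -0.99 fz -0.72 act_a 205.1 t 13.50
a 199.9 push 1.29 radial 0.15 fz -1.46 act_a 200.0 t 13.75
a 195.0 push 1.15 radial -0.15 fz 0.55 act_a 195.0 t 14.00
(np.float64(195.0), 'end')
```

```bash
python3 - <<'E'
from h import *
print(stroke(195,121))
st()
p=shot('wrist','w9')
E
```

```text
a 190.1 push 1.23 radial 0.56 fz -0.57 act_a 190.1 t 14.25
a 185.1 push 1.06 radial -0.02 fz -0.83 act_a 185.1 t 14.50
a 180.2 push 0.76 radial 0.60 fz -1.24 act_a 180.2 t 14.75
a 175.3 push 1.27 radial 0.04 fz -1.23 act_a 175.3 t 15.00
a 170.3 push 0.90 radial -0.98 fz -1.63 act_a 170.4 t 15.25
a 165.4 push 0.57 radial 0.13 fz -1.12 act_a 165.5 t 15.50
a 160.5 push 1.25 radial 0.23 fz -0.76 act_a 160.6 t 15.75
a 155.5 push 1.04 radial -0.37 fz -0.96 act_a 155.6 t 16.00
a 150.6 push 1.03 radial -0.70 fz -1.16 act_a 150.6 t 16.25
a 145.7 push 0.93 radial -1.09 fz -2.00 act_a 145.6 t 16.50
a 140.7 push 2.07 radial -0.95 fz -0.91 act_a 140.4 t 16.75
a 135.8 push 1.04 radial -0.79 fz -0.61 act_a 135.5 t 17.00
a 130.9 push 1.69 radial -0.39 fz -0.83 act_a 130.5 t 17.25
a 125.9 push 1.73 radial -0.35 fz -0.95 act_a 125.6 t 17.50
a 121.0 push 1.70 radial -0.12 fz -1.99 act_a 120.6 t 17.75
(np.float64(121.0), 'end')
 pos [ 0.516 -0.055  0.095] yaw -28.0 F [-1.4 -1.  -2. ] M [-0.62  0.27  0.  ] t 17.75 op 15.8
```

View pics/w9.png

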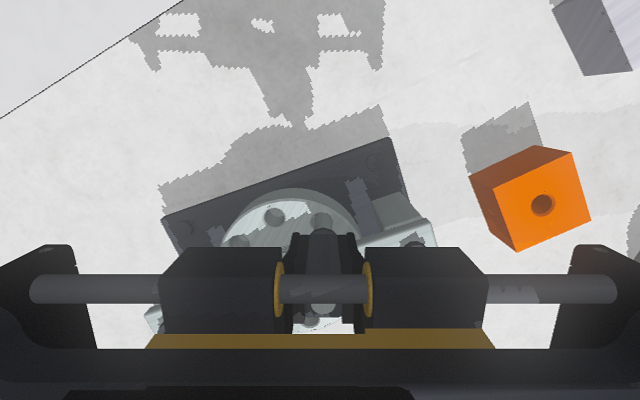

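```bash
python3 - <<'E'
from h import *
import pickle
s0=env.read_state()['position']
b=pos(122); env.move_straight([*b,.095],rate=.03)
env.move_straight([*b,.165],rate=.12); st('out')
env.dwell(.15)
x=np.array([np.cos(np.radians(31)),np.sin(np.radians(31))])
t=pos(212)+x*.025
env.move_straight([*t,.17],[-90,0,31],rate=.15)
env.dwell(.1)
p=shot('wrist','w10'); s=st(); pickle.dump((p,s),open('w10.pkl','wb'))
print(proj(p,[*pos(212),.054]),proj(p,s['position']-[0,0,.061]))
cv2.imwrite('pics/w10z.png',cv2.resize(p['image'][110:260,220:420],None,fx=4,fy=4,interpolation=cv2.INTER_CUBIC))
E
```

```text
out pos [ 0.5146 -0.0555  0.1644] yaw -28.0 F [ 1.   0.5 -1.6] M [-0.04  0.   -0.  ] t 18.78 op 15.8
 pos [ 0.5231 -0.1005  0.1699] yaw 31.0 F [-0.   0.9 -0.5] M [-0.06  0.01 -0.03] t 20.27 op 15.5
[[323.19242086 165.89047103]] [[323.48540572 213.46441227]]
```

View pics/w10z.png

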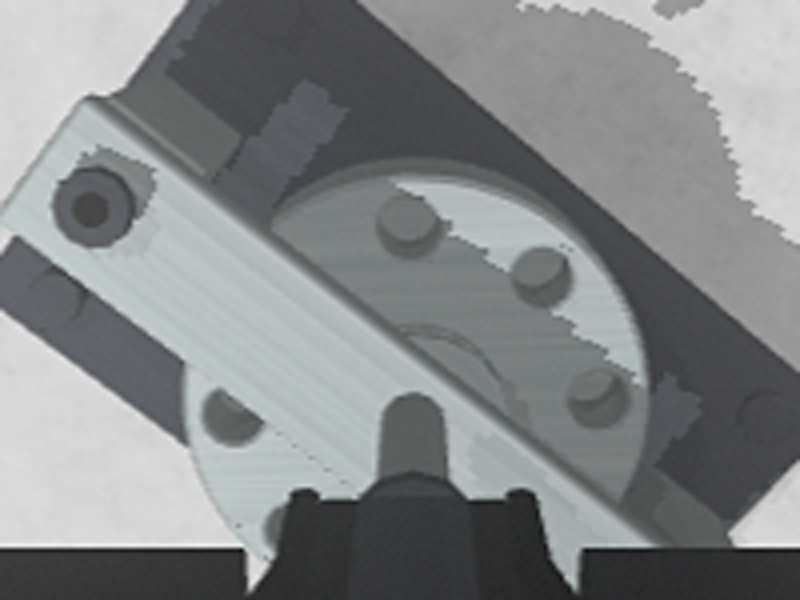

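```bash
cat >> h.py <<'E'
from scipy.optimize import least_squares
def fit(p,qs,k,a0):
    z=lambda q:(220+(q[0]-1.5)/4,110+(q[1]-1.5)/4)
    H=np.array([atz(p,*z(q),.054)[:2] for q in qs]);k=np.array(k)
    f=lambda x:(x[:2]+.042*np.c_[np.cos(x[2]+k*np.pi/4),np.sin(x[2]+k*np.pi/4)]-H).ravel()
    r=least_squares(f,[*C,np.radians(a0)]);print(r.x[:2],np.degrees(r.x[2]),np.round(r.fun*1000,2));return np.degrees(r.x[2])
E
python3 - <<'E'
from h import *
import pickle
p,s=pickle.load(open('w10.pkl','rb'))
fit(p,[(409,225),(541,277),(597,397),(233,414)],[0,-1,-2,2],212)
E
```

```text
[ 0.53781306 -0.09165284] 213.40018475906516 [ 0.38 -0.32 -0.63  0.03  0.26  0.47 -0.   -0.18]
```

```bash
python3 - <<'E'
from h import *
a=212.7; b=pos(a)
env.move_straight([*b,.16],[-90,0,32])
env.move_straight([*b,.125],rate=.1)
hit=env.move_straight([*b,.094],rate=.04,force_limit=6); st('ins %s'%hit)
if not hit:
    print(stroke(a,180,limit=4))
E
```

```text
ins False pos [ 0.5021 -0.1139  0.0941] yaw 32.0 F [ 0.2  0.9 -0.7] M [ 0.02 -0.02  0.02] t 22.02 op 15.4
a 208.0 push 0.03 radial 0.44 fz -1.00 act_a 208.3 t 22.27
a 203.4 push 1.16 radial -0.62 fz -0.56 act_a 203.6 t 22.52
a 198.7 push 1.89 radial -0.02 fz -0.38 act_a 198.8 t 22.77
a 194.0 push 1.43 radial -0.39 fz -0.55 act_a 194.1 t 23.02
a 189.3 push 1.35 radial 0.14 fz -0.59 act_a 189.4 t 23.27
a 184.7 push 2.01 radial 0.55 fz -0.49 act_a 184.7 t 23.52
a 180.0 push 1.68 radial -0.76 fz -0.37 act_a 180.0 t 23.77
(np.float64(180.0), 'end')
```

```bash
python3 - <<'E'
from h import *
print(stroke(180,121,limit=4,step=1.5,rate=.03))
st()
E
```

```text
a 178.5 push 1.50 radial -0.25 fz -0.99 act_a 178.7 t 24.02
a 177.1 push 2.56 radial -0.76 fz -1.26 act_a 177.2 t 24.27
a 175.6 push 2.70 radial -0.24 fz -0.94 act_a 175.6 t 24.52
a 174.1 push 1.49 radial -0.73 fz -1.16 act_a 174.1 t 24.77
a 172.6 push 2.25 radial -0.14 fz -1.34 act_a 172.6 t 25.02
a 171.2 push 1.14 radial 0.25 fz -0.83 act_a 171.1 t 25.27
a 169.7 push 1.98 radial 0.34 fz 0.17 act_a 169.7 t 25.52
a 168.2 push 2.04 radial 0.93 fz -1.12 act_a 168.2 t 25.77
a 166.7 push 1.64 radial -0.62 fz -0.82 act_a 166.7 t 26.02
a 165.2 push 1.18 radial -0.04 fz -0.78 act_a 165.2 t 26.27
a 163.8 push 2.67 radial -0.16 fz -1.00 act_a 163.8 t 26.52
a 162.3 push 1.15 radial 0.21 fz 0.19 act_a 162.3 t 26.77
a 160.8 push 1.51 radial -0.58 fz -0.20 act_a 160.8 t 27.02
a 159.3 push 2.10 radial 0.94 fz -0.56 act_a 159.4 t 27.27
a 157.9 push 2.11 radial 0.36 fz -1.04 act_a 157.9 t 27.52
a 156.4 push 1.35 radial -0.57 fz -0.88 act_a 156.4 t 27.77
a 154.9 push 1.66 radial -0.09 fz -0.45 act_a 154.9 t 28.02
a 153.4 push 0.96 radial -0.78 fz -1.53 act_a 153.5 t 28.27
a 152.0 push 2.12 radial -0.37 fz -2.08 act_a 151.9 t 28.52
a 150.5 push 1.90 radial -0.64 fz -2.16 act_a 150.3 t 28.77
a 149.0 push 2.27 radial -1.12 fz -0.44 act_a 149.0 t 29.02
a 147.6 push 4.42 radial -2.72 fz -1.77 act_a 148.3 t 29.27
(np.float64(147.55), 'limit')
 pos [ 0.5017 -0.0692  0.0949] yaw -28.0 F [-0.1 -5.2 -1.8] M [-1.82  0.1  -0.04] t 29.27 op 15.6
```

```bash
python3 - <<'E'
from h import *
print(stroke(147.5,142,limit=9.3,step=.6,rate=.03))
for i in range(4):
    env.dwell(.05); s=st()
E
```

```text
a 146.9 push 5.61 radial -2.40 fz -1.73 act_a 148.2 t 29.52
a 146.4 push 5.70 radial -3.01 fz -0.53 act_a 148.0 t 29.77
a 145.8 push 7.01 radial -3.83 fz -1.67 act_a 147.7 t 30.02
a 145.3 push 6.60 radial -3.76 fz -1.75 act_a 147.4 t 30.27
a 144.8 push 6.41 radial -4.35 fz -1.52 act_a 147.1 t 30.52
a 144.2 push 7.74 radial -3.96 fz -2.47 act_a 146.8 t 30.77
a 143.7 push 8.26 radial -4.59 fz -1.23 act_a 146.5 t 31.02
a 143.1 push 8.77 radial -4.85 fz -1.75 act_a 146.2 t 31.27
a 142.6 push 9.43 radial -4.97 fz -1.86 act_a 146.0 t 31.52
(np.float64(142.55), 'limit')
 pos [ 0.5027 -0.0677  0.0948] yaw -28.0 F [ -0.5 -10.6  -0.7] M [-3.78  0.33  0.04] t 31.57 op 15.7
 pos [ 0.5027 -0.0677  0.0948] yaw -28.0 F [ -1.9 -11.2  -2. ] M [-3.8   0.32  0.01] t 31.62 op 15.7
 pos [ 0.5027 -0.0677  0.0948] yaw -28.0 F [ -1.6 -10.4  -1.3] M [-3.8   0.39 -0.01] t 31.68 op 16.0
 pos [ 0.5027 -0.0677  0.0948] yaw -28.0 F [ -0.6 -10.9  -1.3] M [-3.82  0.36  0.03] t 31.73 op 15.7
```

```bash
python3 - <<'E'
from h import *
for a in np.arange(143.5,149,.7):
    env.move_straight([*pos(a),.095],rate=.03)
    s=env.read_state(); F=np.linalg.norm(s['force'][:2]); print('%.1f F %.2f'%(a,F))
    if F<1.8: break
st()
b=env.read_state()['position'][:2]
print(env.move_straight([*pos(a),.165],rate=.08,force_limit=15)); st('out')
p=shot('wrist','w11')
E
```

```text
143.5 F 9.00
144.2 F 7.85
144.9 F 7.62
145.6 F 6.05
146.3 F 5.36
147.0 F 4.07
147.7 F 1.97
148.4 F 0.46
 pos [ 0.5019 -0.0687  0.0951] yaw -28.0 F [-0.2 -0.4 -1.6] M [-0.11  0.   -0.01] t 33.73 op 15.6
False
out pos [ 0.5011 -0.0692  0.1644] yaw -28.0 F [-0.2  0.1 -1.2] M [-0.08 -0.03  0.01] t 34.75 op 15.5
```

```bash
python3 - <<'E'
from h import *
env.goto([0.46,0.06,0.20],[-90,0,0])
env.goto([0.490,0.1887,0.17],[-90,0,17]); env.dwell(.1)
s=st()
p=shot('wrist','w12'); 
cv2.imwrite('pics/w12z.png',cv2.resize(p['image'][150:300,240:400],None,fx=4,fy=4,interpolation=cv2.INTER_CUBIC))
t=shot('side','s12'); cv2.imwrite('pics/s12z.png',cv2.resize(t['image'][170:260,290:390],None,fx=6,fy=6,interpolation=cv2.INTER_CUBIC))
E
```

```text
pos [0.4901 0.1876 0.1697] yaw 16.9 F [ 0.1 -0.1 -1.7] M [-0.01 -0.03 -0.06] t 36.12 op 15.4
```

View pics/w12z.png

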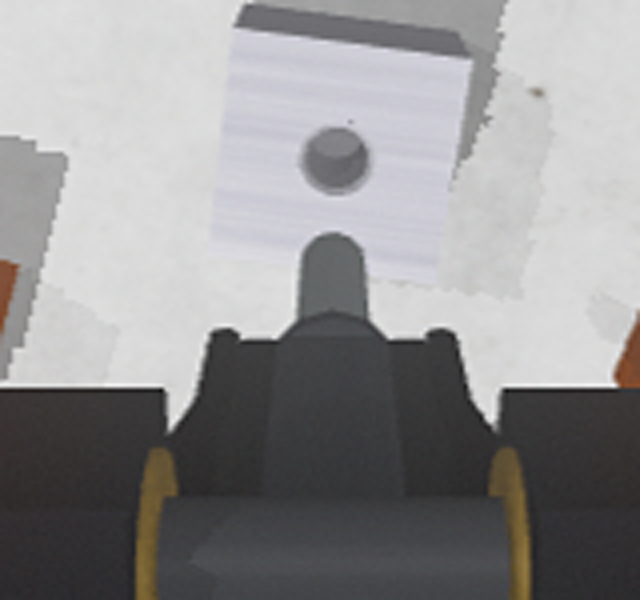

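View pics/s12z.png

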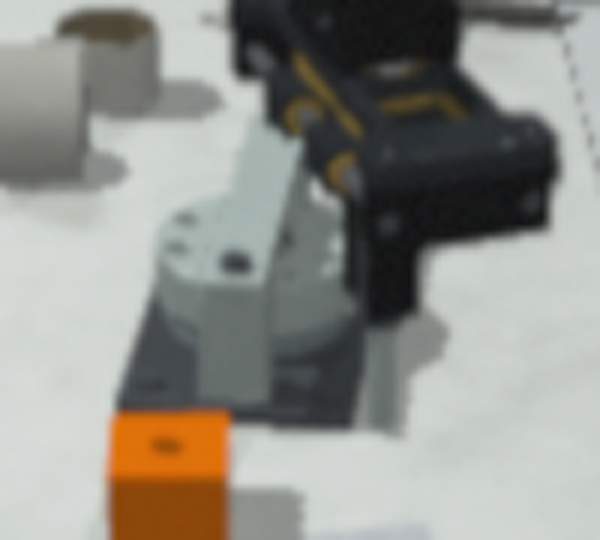

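```bash
python3 - <<'E'
from h import *
env.move_straight([.490,.1887,.125],rate=.1); st()
hit=env.move_straight([.490,.1887,.072],rate=.05,force_limit=6); st('ins %s'%hit)
if env.read_state()['position'][2]<.076:
    env.gripper_to(1.0); env.dwell(.1); st('rel')
    env.move_straight([.490,.1887,.19],rate=.12); env.goto([.44,.1887,.27],[-90,0,0]); env.goto([.475,.185,.27],[-90,0,0])
    p=shot('wrist','w13'); cv2.imwrite('pics/w13z.png',cv2.resize(p['image'][130:250,250:400],None,fx=5,fy=5,interpolation=cv2.INTER_CUBIC))
    shot('side','s13'); t=shot('top','t13'); st()
    for n in ['tommy_bar']: print(env.search_frame(t,n)[:1])
    a=t['image'][140:280,170:420]; cv2.imwrite('pics/t13z.png',cv2.resize(a,None,fx=3.2,fy=3.2,interpolation=cv2.INTER_CUBIC))
E
```

```text
pos [0.4904 0.1887 0.1255] yaw 17.0 F [-0.3 -0.5 -0.6] M [ 0.04 -0.02 -0.04] t 36.82 op 15.8
ins False pos [0.4903 0.1889 0.0724] yaw 17.0 F [-0.7  0.2 -0.1] M [-0.02 -0.03  0.01] t 38.02 op 15.4
rel pos [0.49   0.1887 0.072 ] yaw 17.0 F [-0.3 -0.2  0.1] M [-0.01 -0.03  0.05] t 39.45 op 86.9
 pos [0.4745 0.1846 0.2686] yaw -0.0 F [ 1.2 -0.5  0.9] M [-0.07 -0.04 -0.02] t 41.47 op 87.1
[]
```

View pics/w13z.png

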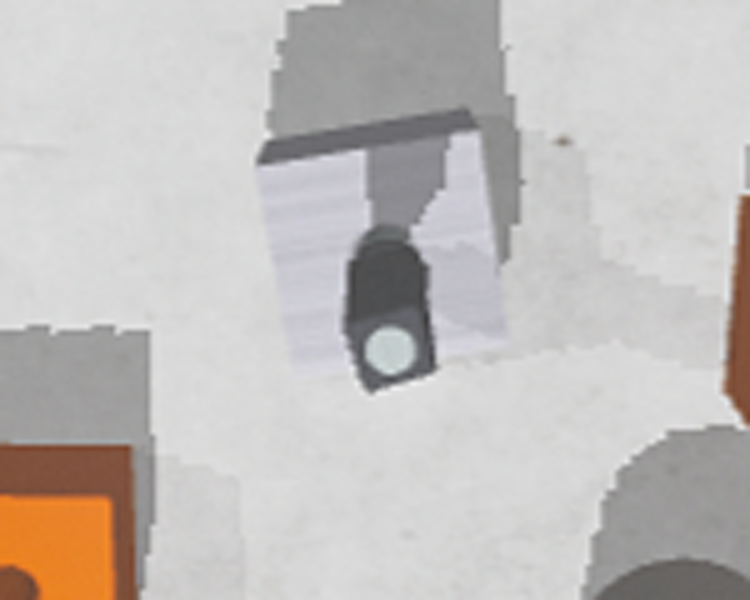

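View pics/s13.png

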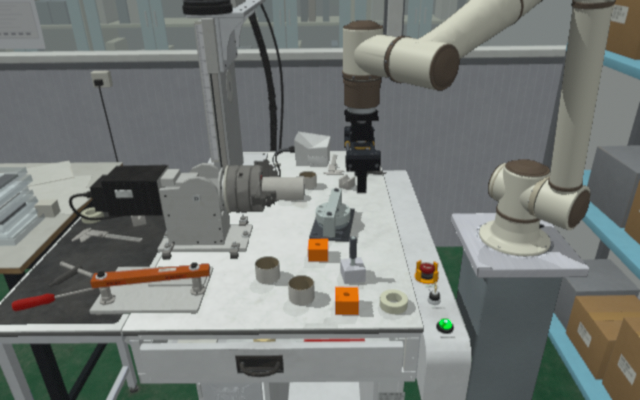

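The bar stands upright in its stand: its top is at (390,350) in the zoomed wrist picture, and in the side view it is at (352,245). The cups, the tape roll and the V block are where they were.

```bash
python3 - <<'E'
from h import *
print(env.close_job()); st()
E
```

```text
the job is handed in; nothing more can be done
None
the job is handed in; nothing more can be done
```

The jack is tightened against the bridge, the bar is back upright in its stand, and I handed the job in at about 41.5 s. No verdict was reported.

- **Turning:** I turned the collar clockwise in two strokes, about 98° and then about 65°, moving the bar to a new hole in between. During the free turning the push was 1 to 2 N.
- **Contact:** near 163° in total, the push jumped to about 5 N and then grew with travel. That fits the head meeting the bridge and lies within the expected 130° to 190°.
- **Tightening:** I stopped at about 9.4 N tangential push (10.7 N in total at the wrist) and held it for 0.2 s. I then eased the force off before drawing the bar out.
- **Final checks:** the wrist picture shows the bar in the stand where it stood at first. I released it about 1 mm above its first height. The side view shows the gripper clear and no sign of the bystanders in it having moved.

**Weaker checks:**
- I judged that the head bears from the force only. The gap is hidden under the bridge.
- The last top-camera search for the bar found nothing, so its final position rests on the wrist and side pictures.
- I did not compare the chuck key and the caliper in a final picture.

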